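# Scan the finished joystick unit

## Robot

A 6-joint arm with a two-finger parallel gripper is mounted at the origin on the work surface. World frame = base frame: x ahead of the robot, y to its left, z up, the work surface at z = 0. Lengths are in mm, angles in rad, forces in N, time in s.
With the tool pointing down it reaches from about 400 to 825 mm from the base axis. Payload 7 kg.
Tool frame: the origin (TCP) lies at the very end of the fingers, on their centre line; the grasp point (between the pads) lies 19 mm behind it; z points along the fingers, y is the line along which they close (so a half turn about z gives the same grasp; the last joint's range is limited). The gripper opens to 88 mm and grips with 3 to 60 N. Pads are 19 mm wide; open, the fingers measure 130 mm over their backs; the gripper's body (78 mm by 193 mm) begins 47 mm behind the grasp point.
Start: joints at [1.596, 0.359, 0.012, 0, -1.224, -0.288], TCP at [175.365, 651.799, 226.561] pointing down, gripper open.
Joint ranges: [-3.07, 3.07], [-1.43, 2.12], [-1.02, 1.25], [-3.03, 1.67], [-3.05, -0], [-3.03, 3.03]. Speed limits (rad/s): [2.39, 2.39, 3.01, 3.14, 3.14, 3.14].

## Interface

Orientations are given as a unit quaternion [x, y, z, w].
In Python, from plant import bot gives the robot as it stands. Calls block until the motion is done:
- bot.move_ptp(position, orientation): joint-space move of the TCP to a pose.
- bot.line_to(position, velocity=150, ori=None): straight line of the TCP; ori=None keeps the orientation; velocity is the mean speed in mm/s.
- bot.move_joints(angles): joint-space move.
- bot.move_gripper(opening, force=None): finger opening in mm; force is the grip in N (None keeps the last); returns when the fingers have stopped.
- bot.pause(seconds).
- bot.solve_ik(position, orientation): joint angles nearest the present ones, or None.
- bot.read_state(): the state.
- bot.camera(name): name is "side" or "top"; returns the picture (384x512x3 uint8, red, green, blue); there is no depth.
- bot.get_calibration(name): a dict with "fx", "fy", "cx", "cy" (pixels), "view" (4x4, takes a point from world to camera coordinates). Camera axes: x right, y up, looking along -z (the intrinsics and any distortion apply to the point x, -y, -z); pixel columns grow to the right and rows downward; lengths in mm; the calibration is good to about 2 mm. A picture is of the moment at which its call begins. get_calibration takes no time and is no camera call.
A pose or a line that the arm cannot do raises bot.Unreachable and nothing moves.
- bot.close_job(): hands the job in; it is judged then, once.
The state is a dict: "t": time; "joint_pos": joint angles; "qvel": joint speeds; "tau": joint torques, N m; "tcp_pos": TCP position; "eef_rot": TCP orientation; "contact_force": force on the tool from outside, world axes, zero at the start; "moment": the same for the moment, N m; "width": finger opening in mm; "finger_force": force on a finger pad.
Only numpy, scipy, OpenCV 4.12 (cv2) and the standard library are available. Lean on these libraries where they do the work, as an engineer would, in place of code of your own. Each camera call takes 0.05 s, during which the arm holds its last target. There are 200 camera calls.

## Task

Two pistol-shaped tools lie clamped on their sides on the electronics bench: a hand-held barcode scanner (broad head with a flat window, facing a joystick unit in its nest) and an electric screwdriver (round body with a thin bit). Book the unit: pinch the scanner's trigger fully home with one finger on the trigger and the other on the back of the grip, keep it squeezed for about a second, then let it go so that it springs right out again. Never pull the screwdriver's trigger.

Things in the scene. Friction and masses are not known exactly. Their poses are not given: they have to be found in the camera images.
- scanner_grip: Fixed level grip of the scanner clamped on its side, 120 mm long, 30 deep, 32 high. Origin: its middle (75 mm above the table, 63 above the plate), level with the pad. x: along the grip to the scanner's body (side at +44 mm, top at 114 above table); -x: clamp jaws from -62 mm, top at 95. y: to the back of the grip (back face +15 mm, front -15, trigger before it). z up. 40 mm free on both sides.
- scanner_pad (a point): Where to press: outer face of the scanner's grey trigger, a flat upright blade 55 mm long, 8 thick, 24 high, at mid height (75 mm above the table) and 40 mm from its vertical hinge, which lies at the scanner's body. The free end stands out. The point moves with the trigger: 54 mm from the back face of the grip at rest, 40 mm squeezed home.
- scanner_trigger (a joint): Angle of the scanner's trigger in rad: 0 = out (at rest), 0.35 = fully home, about parallel to the grip. A spring returns it; pressing at the pad takes about 3 N at first and 6.5 N fully home.
- driver_trigger (a joint): Angle of the electric screwdriver's trigger in rad: 0 = out, 0.35 = home. The screwdriver is clamped the same way on a like plate (200 x 280 mm), 0.35 to 0.5 m to the left or right of the scanner's; its trigger is shorter (34 mm). Leave it alone.

How it is judged:
By the outcome, as a careful person would: the job done as asked, in the order asked, and still so for the second after the job is handed in, with the robot touching nothing.
It also fails if it takes over 29 s, if anything falls off the work surface, if the arm or the gripper's body presses on something with over 40 N, if the wrist force passes 120 N, or if a joint passes its speed limit or range.

## Working session

There is one attempt and no reset: what is moved stays moved. The work goes in short steps, each a Python script; the robot and the scene stay as the last script left them, time stands still between calls to the robot, and variables do not carry over. Pictures are saved under pics/ and viewed, at most 10 in all, crops included, and the job is handed in when it is done.

```bash
ls; mkdir -p pics; python3 - <<'E'
from plant import bot
import cv2
for n in("top","side"):
    cv2.imwrite(f"pics/{n}0.png",cv2.cvtColor(bot.camera(n),cv2.COLOR_RGB2BGR)); print(n,bot.get_calibration(n))
s=bot.read_state();print(s)
E
```

```text
pics
top {'fx': 373.9358319950897, 'fy': 373.9358319950897, 'cx': 254.18324124270356, 'cy': 185.43793601156753, 'view': array([[-1.84090450e-02, -9.99710217e-01,  1.55109283e-02,
         3.25766079e+01],
       [ 9.97614408e-01, -1.73336970e-02,  6.68209252e-02,
        -5.68625363e+02],
       [-6.65326999e-02,  1.67040350e-02,  9.97644413e-01,
        -7.16511105e+02],
       [ 0.00000000e+00,  0.00000000e+00,  0.00000000e+00,
         1.00000000e+00]])}
side {'fx': 492.70858567485305, 'fy': 492.70858567485305, 'cx': 250.28172755931283, 'cy': 194.37420214078736, 'view': array([[ 9.88936613e-01, -1.46640416e-01, -2.23822336e-02,
        -5.42090221e+02],
       [ 1.11072042e-01,  6.32000174e-01,  7.66967262e-01,
        -1.74909831e+02],
       [-9.83228232e-02, -7.60968046e-01,  6.41295762e-01,
        -1.07507547e+03],
       [ 0.00000000e+00,  0.00000000e+00,  0.00000000e+00,
         1.00000000e+00]])}
{'t': 0.1, 'joint_pos': array([ 1.59611784e+00,  3.59331516e-01,  1.11397384e-02, -3.13727854e-04,
       -1.22412529e+00, -2.88118053e-01]), 'qvel': array([ 0.00095011, -0.00348948,  0.00232812,  0.00081734, -0.00078088,
        0.00028448]), 'tau': array([-1.14977578e-03, -5.84166741e+01,  2.93750274e+01,  7.01546699e+00,
        1.01659991e-02, -5.35720562e-05]), 'tcp_pos': array([175.25240388, 651.38224796, 225.70026991]), 'eef_rot': array([ 9.91372364e-01, -1.31073396e-01, -2.70061309e-05,  7.74070690e-04]), 'contact_force': array([-0.86659013, -0.44480152,  0.01028897]), 'moment': array([ 0.04110602,  0.02022666, -0.00844556]), 'finger_force': 0.0, 'width': 87.75879412139852}
```

View pics/top0.png

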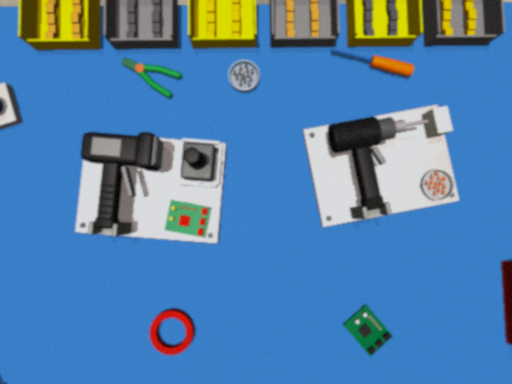

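View pics/side0.png

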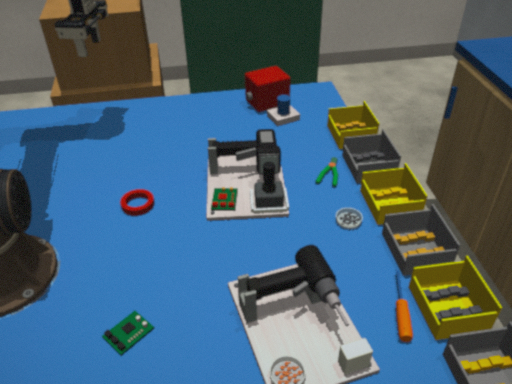

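The scanner is the left tool in the top view: grip at about (110,200), head at (120,148), and the joystick nest at (200,160). The screwdriver is on the right at (365,170). In the side view the scanner is at (240,155). I'll zoom in on the grip and trigger.

```bash
python3 - <<'E'
import cv2,numpy as np
a=cv2.imread("pics/top0.png")[125:245,70:170]; b=cv2.imread("pics/side0.png")[120:220,195:295]
a=cv2.resize(a,None,fx=4,fy=4,interpolation=cv2.INTER_CUBIC);b=cv2.resize(b,(400,400),interpolation=cv2.INTER_CUBIC)
b=cv2.copyMakeBorder(b,0,80,0,0,cv2.BORDER_CONSTANT)
cv2.imwrite("pics/crop.png",np.hstack([a,b]))
E
```

```text
(no output)
```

View pics/crop.png

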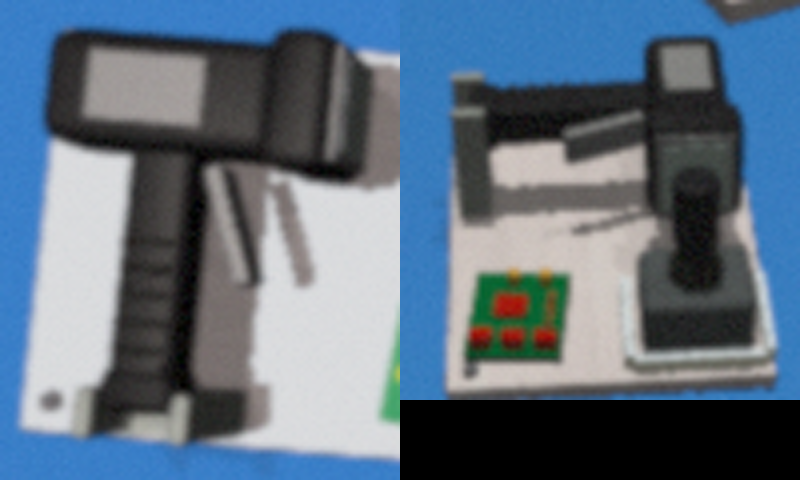

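The trigger is the grey blade right of the grip. Its top face runs from about (122.5,166) to its free end at (131.5,196) in the top view. The second streak, at (143,185), is its shadow. In the side view the free end's upper corner is at (236.5,152.5). Next I'll measure these.

```bash
cat > h.py <<'E'
import numpy as np,cv2
from plant import bot
C={n:bot.get_calibration(n) for n in("top","side")}
def ray(n,p):
    c=C[n];V=c["view"];R=V[:3,:3];o=-R.T@V[:3,3]
    d=R.T@np.array([(p[0]-c["cx"])/c["fx"],-(p[1]-c["cy"])/c["fy"],-1]);return o,d/np.linalg.norm(d)
def onz(n,p,z):
    o,d=ray(n,p);return (o+d*(z-o[2])/d[2])
def tri(p,q):
    o,d=ray("top",p);a,e=ray("side",q)
    s=np.linalg.lstsq(np.c_[d,-e],a-o,rcond=None)[0];x,y=o+d*s[0],a+e*s[1];return (x+y)/2,np.linalg.norm(x-y)
def proj(n,P):
    c=C[n];v=c["view"]@np.r_[P,1];return np.array([c["cx"]+c["fx"]*v[0]/-v[2],c["cy"]-c["fy"]*v[1]/-v[2]])
E
python3 - <<'E'
from h import *
np.set_printoptions(precision=1,suppress=True)
print("cam",ray("top",(0,0))[0],ray("side",(0,0))[0])
print("free end",tri((131.5,195.7),(236.5,152.5)))
im=cv2.imread("pics/top0.png").astype(int); g=im.sum(2)/3
# grip back edge and front edge per row (subpixel at dark threshold)
L=[];Rr=[]
for r in range(168,219,3):
    row=g[r,85:140]
    i=next(i for i in range(len(row)) if row[i]<110); f=i-1+(row[i-1]-110)/(row[i-1]-row[i]); L.append((85+f,r))
    print(r,round(85+f,1),row[int(f):int(f)+38].astype(int))
P=np.array([onz("top",p,91) for p in L]);vx,vy,x0,y0=cv2.fitLine(P[:,:2].astype(np.float32),cv2.DIST_HUBER,0,.01,.01).ravel()
print("back edge",x0,y0,"dir",np.degrees(np.arctan2(vy,vx)));print(P[::4])
# trigger top face: light pixels
for r in range(166,198,2): print(r,g[r,116:140].astype(int))
# plate mask
hsv=cv2.cvtColor(im.astype(np.uint8),cv2.COLOR_BGR2HSV)
m=((hsv[...,0]>95)&(hsv[...,0]<125)&(hsv[...,1]>110)).astype(np.uint8)
for r in range(210,232,4): print('plate left',r,[c for c in range(60,100) if m[r,c]][-1])
for c in (150,165,180,200,215):
    col=m[:,c]; print('bottom',c,[r for r in range(215,260) if col[r]][0], 'right/top',[r for r in range(110,150) if col[r]][-1])
E
```

```text
cam [520.2  34.7 752.3] [ 449.8 -787.   811.5]
free end (array([550.2, 240.4,  89.3]), np.float64(0.3073536229409107))
168 102.7 [148  89  55  49  50  54  57  61  67  69  72  73  69  63  43  32  15  24
  57 104 140 153 140 109  66  57  73  92 107 111 110 111 111 114 125 148
 166 155]
171 102.3 [125  73  49  54  47  57  58  60  65  68  72  73  72  58  42  23  13  14
  41  83 122 148 153 133  96  56  45  71  97 112 113 118 114 115 124 133
 141 139]
174 102.1 [115  60  47  47  53  58  56  64  69  69  73  74  67  53  34  19  14  15
  15  42  92 132 148 150 122  80  50  52  79 103 113 112 117 130 158 173
 154 129]
177 101.8 [157  96  55  50  52  58  57  58  63  67  70  67  70  66  49  31  16   6
  18  16  41  79 116 146 154 145 109  70  48  56  84 102 113 115 132 170
 194 183]
180 101.4 [133  76  49  48  53  51  60  63  65  68  71  74  72  61  40  27  18   6
  12  25  57  86 110 129 149 156 143 105  61  44  62  86 105 117 133 170
 202 208]
183 101.0 [169 109  60  47  49  50  54  54  59  61  70  68  73  67  53  34  29  16
  20  10  31  72 101 108 118 135 154 157 140 104  62  45  67  94 115
[... 3183 characters left out ...]
0  47  68
 116 167 207 218 218 218]
190 [ 20   9   9  27  58  86 103 109 109 110 118 134 150 156 138  94  54  58
 109 163 203 218 219 219]
192 [ 18   9  12  29  63  90 107 112 110 109 113 124 142 157 148 116  72  54
  92 153 200 216 218 217]
194 [  7   9   0  41  72 100 113 114 112 112 114 123 138 143 146 125  84  56
  83 138 184 211 214 221]
196 [  6   8  20  43  78 103 113 112 113 113 112 117 115 109 102  93  83  92
 130 173 205 217 218 219]
plate left 210 76
plate left 214 75
plate left 218 75
plate left 222 74
plate left 226 74
plate left 230 74
bottom 150 239 right/top 133
bottom 165 240 right/top 137
bottom 180 241 right/top 138
bottom 200 243 right/top 138
bottom 215 244 right/top 139
```

```bash
python3 - <<'E'
from h import *
np.set_printoptions(precision=1,suppress=True)
g=cv2.imread("pics/top0.png").astype(int).sum(2)/3
def cross(r,a,b,t):
    for c in range(a,b):
        if (g[r,c]-t)*(g[r,c+1]-t)<=0: return c+(t-g[r,c])/(g[r,c+1]-g[r,c])
O=[(cross(r,int(122+(r-168)*.31),140,103),r) for r in range(170,193,2)]  # light->dark outer top edge
F=[(cross(r,114,125,60) if 0 else cross(r,117,126,60),r) for r in range(198,217,3)] # grip front low silhouette
B=[(cross(r,94,106,110),r) for r in range(174,217,3)]
def fit(S,z):
    P=np.array([onz("top",p,z)[:2] for p in S],np.float32);return cv2.fitLine(P,cv2.DIST_HUBER,0,.01,.01).ravel()
for n,S,z in(("outer",O,87),("back91",B,91),("back75",B,75),("front59",F,59),("front75",F,75)):
    l=fit(S,z);print(n,l[2:],np.degrees(np.arctan(l[1]/l[0])))
o=fit(O,87);d=o[:2]*np.sign(o[0])
E=onz("top",(131.5,195.6),87)[:2]; pad=E+15*d
th=np.radians(-5.65);u=np.array([np.cos(th),np.sin(th)]);n=np.array([-u[1],u[0]])
print("end",E,"pad",pad, "in grip axes",pad@u,pad@n)
for k,S,z in(("back91",B,91),("back75",B,75),("front59",F,59),("front75",F,75)): print(k,fit(S,z)[2:]@n)
# body side edge at z 114 / clamp edges
col=[(r,int(g[r,100]),int(g[r,96])) for r in range(150,172)];print(col)
E
```

```text
outer [576.4 246.7] 14.99047
back91 [558.  294.9] -5.7244496
back75 [558.9 301.2] -5.7244387
front59 [531. 274.] -5.647265
front75 [530.8 268.5] -5.646549
end [550.3 241.2] pad [564.8 245. ] in grip axes 537.927665697163 299.4516426349408
back91 348.42480232822027
back75 354.7806321315229
front59 324.9943211921746
front75 319.47258785998497
[(150, 157, 154), (151, 157, 152), (152, 156, 153), (153, 152, 146), (154, 134, 120), (155, 95, 82), (156, 57, 52), (157, 46, 42), (158, 38, 35), (159, 29, 25), (160, 24, 8), (161, 15, 42), (162, 69, 93), (163, 134, 159), (164, 194, 200), (165, 214, 217), (166, 215, 218), (167, 216, 219), (168, 214, 219), (169, 214, 218), (170, 210, 220), (171, 210, 217)]
```

```bash
cat >> h.py <<'E'
th=np.radians(-5.68);u=np.array([np.cos(th),np.sin(th)]);n=np.array([-u[1],u[0]])
Q=[np.cos(th/2),np.sin(th/2),0,0]
def at(a,b,z): return [*(a*u+b*n),z]
def st():
    s=bot.read_state();f=s["contact_force"][:2];p=s["tcp_pos"][:2]
    print("t %.2f w %.1f ff %.1f F_u %.1f F_n %.1f Fz %.1f tcp u %.1f n %.1f z %.1f"%(s["t"],s["width"],s["finger_force"],f@u,f@n,s["contact_force"][2],p@u,p@n,s["tcp_pos"][2]));return s
E
python3 - <<'E'
from h import *
bot.move_ptp(at(537,328,200),Q);st()
bot.line_to(at(537,328,57),100);st()
a=bot.camera("side")[90:230,160:340]
b=bot.camera("top")[100:260,40:240]
f=lambda x:cv2.cvtColor(cv2.resize(x,(400,320),interpolation=cv2.INTER_CUBIC),cv2.COLOR_RGB2BGR)
cv2.imwrite("pics/desc.png",np.hstack([f(a),f(b)]))
E
```

```text
t 2.07 w 87.6 ff 0.0 F_u -0.8 F_n -0.7 Fz -0.4 tcp u 536.7 n 328.8 z 200.1
t 3.65 w 87.8 ff 0.0 F_u 0.3 F_n -0.3 Fz -0.0 tcp u 537.3 n 328.3 z 57.7
```

View pics/desc.png

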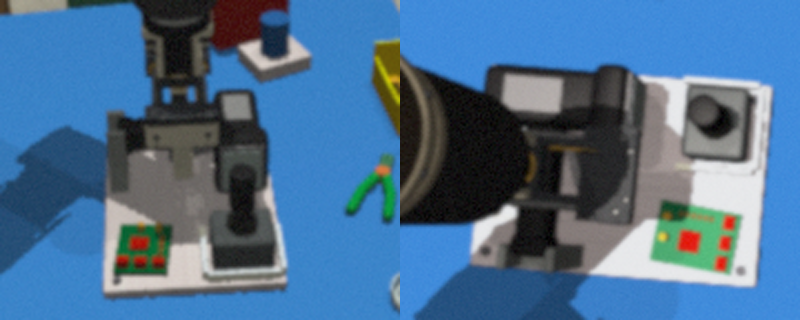

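The fingers straddle the grip and trigger. In the side view the trigger-side finger is at about (183,160), between clamp and head, and the wrist reads no contact force. Next I'll centre and close in steps down to full squeeze.

```bash
python3 - <<'E'
from h import *
bot.line_to(at(537,332.8,57),60);st()
for w in (62,52,46): bot.move_gripper(w,20);s=st()
E
```

```text
t 4.00 w 87.3 ff 0.0 F_u 0.2 F_n 0.5 Fz -0.8 tcp u 537.1 n 333.3 z 57.2
t 4.67 w 62.0 ff 1.8 F_u -1.7 F_n -4.6 Fz -0.1 tcp u 536.6 n 332.2 z 56.6
t 5.14 w 52.2 ff 2.3 F_u -3.1 F_n -4.0 Fz 0.4 tcp u 536.3 n 332.1 z 56.6
t 5.53 w 46.2 ff 2.6 F_u -3.9 F_n -5.4 Fz 1.5 tcp u 536.1 n 331.9 z 56.6
```

```bash
python3 - <<'E'
from h import *
bot.move_gripper(36,25);st()
for _ in range(3): bot.pause(0.15);s=st()
E
```

```text
t 5.83 w 39.9 ff 25.0 F_u -5.7 F_n -2.8 Fz -1.1 tcp u 536.0 n 332.6 z 56.5
t 5.98 w 39.4 ff 25.0 F_u -4.6 F_n -2.9 Fz 0.4 tcp u 536.0 n 332.6 z 56.5
t 6.13 w 39.9 ff 25.0 F_u -5.8 F_n -2.9 Fz -0.3 tcp u 536.0 n 332.6 z 56.5
t 6.28 w 39.6 ff 25.0 F_u -5.5 F_n -3.0 Fz -0.4 tcp u 536.0 n 332.6 z 56.5
```

The fingers stopped at 40 mm with 25 N, and the net wrist force is small, so both fingers bear and the trigger is home. I'll finish the one-second hold, then release and retreat.

```bash
python3 - <<'E'
from h import *
bot.pause(0.55);st()
bot.move_gripper(88);st()
bot.line_to(at(537,328,57),60);st()
bot.line_to(at(537,328,200),120);st()
bot.move_ptp([175,651,226],Q);st();bot.pause(.3)
c=bot.camera("top")[125:245,70:170]
cv2.imwrite("pics/end.png",cv2.cvtColor(np.hstack([cv2.resize(c,(400,480),interpolation=cv2.INTER_CUBIC)]),cv2.COLOR_RGB2BGR))
E
```

```text
t 6.83 w 39.0 ff 25.0 F_u -4.0 F_n -3.4 Fz -0.1 tcp u 536.0 n 332.6 z 56.5
t 7.79 w 87.5 ff 0.0 F_u -0.1 F_n 1.2 Fz 0.6 tcp u 536.9 n 333.0 z 57.1
t 8.04 w 87.7 ff 0.0 F_u -0.5 F_n -0.2 Fz -0.2 tcp u 537.0 n 327.6 z 57.0
t 9.38 w 87.9 ff 0.0 F_u 0.8 F_n -0.4 Fz 0.5 tcp u 536.6 n 327.7 z 199.0
t 11.35 w 87.5 ff 0.0 F_u -0.5 F_n -0.1 Fz -0.3 tcp u 110.8 n 664.8 z 226.0
```

View pics/end.png

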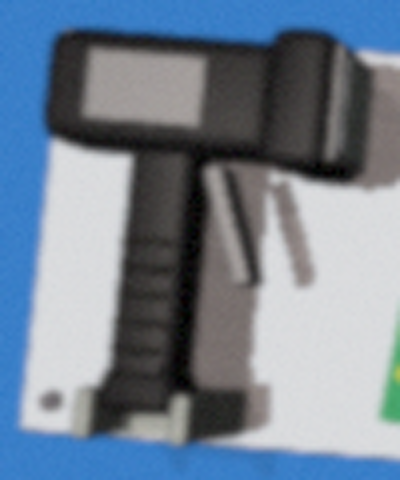

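The trigger is fully out again: its free end is at (245,283) in the crop, the same as before the squeeze. The arm is clear.

```bash
python3 -c "
from plant import bot
print(bot.close_job())"
```

```text
the job is handed in; nothing more can be done
None
```

I squeezed the scanner's trigger home for about 1 s (fingers stopped at 40 mm), it sprang fully out again, the screwdriver was not touched, and the job was handed in at about 11.7 s; no verdict was returned.

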